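# Set the inspection lamp's brightness and hold it over an open carton

### The arm

A 6-joint arm with a two-finger parallel gripper is mounted at the origin on the work surface. World frame = base frame: x ahead of the robot, y to its left, z up, the work surface at z = 0. Lengths are in m, angles in rad, forces in N, time in s.
With the tool pointing down it reaches from about 0.35 to 0.775 m from the base axis. Payload 5.5 kg.
Tool frame: the origin (TCP) lies at the very end of the fingers, on their centre line; the grasp point (between the pads) lies 19 mm behind it (env.grip_depth is the distance from the TCP to the grasp point, in m); z points along the fingers, y is the direction in which the jaws open and shut (so a half turn about z gives the same grasp; the last joint's range is limited). The gripper opens to 85 mm and grips with 20 to 120 N. Pads are 22 mm wide; open, the fingers measure 114 mm over their backs; the gripper's body (76 mm by 85 mm) begins 54 mm behind the grasp point. The pads swing forward as they close: fully open they stand 13 mm farther back than shut.
Start: joints at [-1.272, 0.313, 0.046, 1.304, 0, 1.431], TCP at [0.244, -0.521, 0.231] pointing down, gripper open.
Joint ranges: [-2.76, 2.76], [-0.86, 1.69], [-1.03, 1.26], [-2.2, 2.34], [-1.47, 1.5], [-3.14, 3.14]. Speed limits (rad/s): [2.57, 2.57, 3.14, 3.14, 3.14, 3.14].

### API

Orientations are given as a unit quaternion [w, x, y, z].
In Python, from workcell import env gives the robot as it stands.
- The arm moves only by the tool step_arm, never from a script. Its argument "series" is a list of rows, each a list of 3 entries, a list of its own where there are three numbers: the shift along the world's x, y, z in cm, then the turn about the world's z in rad, then the closure in counts, from 0 (fully open) to 255 (shut). A call has 1 to 5 rows; each row is the pose to reach, as a shift and turn from the pose measured when the call began; what a row does not reach only later rows make up. A row lasts 1/8 s, in which the tool goes at most 62.5 mm and 10.7 degrees, less where a joint would pass 70% of its speed; a pose out of reach is approached as far as the arm can. A call with a gripper value outside its range is refused whole. The fingers move at their own pace and stop on an object; "newtons" is the grip in N (left out, the last holds). Time passes only in rows, so rows that repeat a pose let the fingers close. It gives the time, the measured TCP pose, the force and the opening at its end, in the units of the state.
- env.get_state(): the state, without advancing time (a new reading comes with each control period).
- env.read_camera(name): name is "side" or "top"; returns a dict with "frame" (400x640x3 uint8, red, green, blue), "vertical_fov" (degrees; the focal length in pixels is half the picture's height over the tangent of half this angle, whatever the lens; pixels are square), "cx", "cy" (the principal point, pixels), "dist_coeffs" ([k1, k2, p1, p2, k3] as OpenCV has them; the pictures are not rectified), "camera_from_world" (4x4, takes a point from world to camera coordinates). Camera axes: x right, y down, z forward; pixel columns grow to the right and rows downward; lengths in m; the calibration is good to about 2 mm. A picture is of the moment at which its call begins. There is no depth.
- env.hand_in(): hands the job in, once; it reports no verdict.
The state is a dict: "clock": time; "joint_pos": joint angles; "qvel": joint speeds; "tau": joint torques, N m; "tcp_pos": TCP position; "orientation": TCP orientation; "wrist_force": force on the tool from outside, world axes, zero at the start; "ft_torque": the same for the moment, N m; "finger_gap": finger opening in m.
Only numpy, scipy, OpenCV 4.12 (cv2) and the standard library are available. Lean on these libraries where they do the work, as an engineer would, in place of code of your own. Each camera call takes 0.05 s, during which the arm holds its last target.

### The job

On the lamp's charging dock, turn the brightness dial clockwise until its pointer is at the long mark on the scale, and let go of it. Then draw the hand lamp out of its leaning socket, turn it upright with its lens straight down, and hold it over the middle of the open carton, with the lens a few centimetres above the carton's rim, to light the part inside. Finish while still holding the lamp there, raised and still, and leave the carton, tape roll, parcel and pen cup where they are.

Things in the scene. Friction and masses are not known exactly. Their poses are not given: they have to be found in the camera images.
- dock: fixed grey charging dock, 160 (x) x 260 (y) mm base plate 20 mm thick; origin at the centre of its underside, z up. It carries a dial on a 45 mm high housing (dial axis at x -15, y -70 mm) and a black square socket for the lamp at y +70 mm. The socket leans 40 degrees from vertical towards dock +x: its outside is 46 x 46 x 70 mm, its hole 38 x 38 mm and 66 mm deep along the lean. The mouth's centre is at x -15, y +70, z 90 mm; its highest edge is 105 mm high
- dial (a joint): angle of the brightness dial, rad, 0 to 4.71, growing clockwise seen from above; friction (about 0.04 N m) keeps it where it is left. At 0 its pointer looks 135 degrees anticlockwise from dock +x; at 2.356 it looks along dock +x, at the long mark. So the pointer's heading in the dock frame is 2.356 minus the value. It starts between 0.95 and 1.7
- dial_grip (a point): point on the dial's axis at the height to grip (73 mm above the bench). The black dial is a disc of 62 mm diameter, top 53 mm above the bench, with an upright grip bar across it, 50 mm long, 14 mm thick, from there up to 84 mm above the bench. The bar's white-lined half is the pointer. The point turns with the dial: at value 0 its axes are parallel to the dock's; in the point's own axes the pointer always looks 135 degrees anticlockwise from +x
- long_mark (a point): middle of the long thick white mark on the dial's scale (the other marks are short and thin, 15 degrees apart); 45 mm from the dial's axis in dock +x, 45 mm above the bench; does not turn
- lamp: stick-shaped hand lamp, a round rod of 34 mm diameter, 180 mm long, aluminium with black ends, 0.20 to 0.33 kg; origin at its mid-length on its axis; +z runs along the rod to the tail, the lens is at -z. At the start it stands lens first in the dock's socket, at the bottom, leaning 40 degrees from vertical with the tail to dock +x; 115 mm stick out. Its centre of mass lies about 30 mm from the origin towards the lens. It must be drawn some 70 mm along its own axis to be free
- lamp_lens (a point): centre of the lamp's lens face, 90 mm from the lamp's origin along its -z
- carton: open cardboard carton, 200 (x) x 160 (y) x 100 mm high, with four 50 mm flaps folded outward and down and a steel part inside (top 52 mm high); loose, about 1 kg; origin at the centre of its underside
- carton_mouth (a point): centre of the carton's open mouth, at rim height, 100 mm above the bench
- tape_roll: bystander: roll of tape lying flat, 68 mm diameter, 36 mm high; origin at the centre of its underside
- parcel: bystander: small closed parcel, 100 x 140 x 55 mm high; origin at the centre of its underside
- pen_cup: bystander: empty dark metal pen cup, 66 mm diameter, 80 mm high; origin at the centre of its underside
Not all that is in view belongs to the job. Of the things like the lamp, leave any that is pink; of the rest the larger one is meant.

How it is judged:
By the outcome, as a careful person would: the job done as asked, in the order asked, and still so for the second after the job is handed in, while the arm keeps its last pose, push and grip.
It also fails if it takes over 64 s, if anything falls off the work surface, if the arm or the gripper's body presses on something with over 40 N, if the wrist force passes 120 N, or if a joint passes its speed limit or range.

## Working session

There is one attempt and no reset: what is moved stays moved. The work goes in short steps, Python scripts to look and compute and a tool call to move; the robot and the scene stay as the last step left them, time stands still between calls to the robot, and variables do not carry over. Pictures are saved under pics/ and viewed, and the job is handed in when it is done.

Besides the shell and the picture viewer there is one more tool, called after "Call:" by a JSON object that holds its "method" and its "body". step_arm: Moves the arm, as the interface text tells. Its arguments: {"type":"object","properties":{"series":{"type":"array"},"newtons":{"type":"number"}},"required":["series"]}

```bash
ls; mkdir -p pics; cat > h.py <<'E'
import numpy as np,cv2
from workcell import env
def cam(n):
    c=env.read_camera(n); f=c["frame"]; h,w=f.shape[:2]
    fl=h/2/np.tan(np.radians(c["vertical_fov"])/2)
    c["K"]=np.array([[fl,0,c["cx"]],[0,fl,c["cy"]],[0,0,1]]); c["D"]=np.array(c["dist_coeffs"],float)
    c["T"]=np.array(c["camera_from_world"]); return c
def ray(c,uv):
    p=cv2.undistortPoints(np.array(uv,float).reshape(-1,1,2),c["K"],c["D"]).reshape(-1,2)
    R,t=c["T"][:3,:3],c["T"][:3,3]
    d=np.c_[p,np.ones(len(p))]@R
    return -R.T@t,d/np.linalg.norm(d,axis=1,keepdims=True)
def onz(c,uv,z):
    o,d=ray(c,uv); return o+d*((z-o[2])/d[:,2])[:,None]
def proj(c,P):
    R,t=c["T"][:3,:3],c["T"][:3,3]
    return cv2.projectPoints(np.array(P,float).reshape(-1,1,3),cv2.Rodrigues(R)[0],t,c["K"],c["D"])[0].reshape(-1,2)
def tri(c1,u1,c2,u2):
    o1,d1=ray(c1,u1);o2,d2=ray(c2,u2);d1=d1[0];d2=d2[0]
    s=np.linalg.lstsq(np.c_[d1,-d2],o2-o1,rcond=None)[0]
    a=o1+s[0]*d1;b=o2+s[1]*d2; return (a+b)/2,np.linalg.norm(a-b)
def save(c,n,box=None,k=1):
    f=c["frame"][:,:,::-1]
    if box: x0,y0,x1,y1=box; f=f[y0:y1,x0:x1]
    f=cv2.resize(f,None,fx=k,fy=k,interpolation=cv2.INTER_CUBIC); cv2.imwrite("pics/"+n,f)
E
python3 - <<'E'
from h import *
for n in("top","side"):
    c=cam(n); save(c,n+"0.png"); print(n,c["K"][0,0],c["dist_coeffs"],np.round(-c["T"][:3,:3].T@c["T"][:3,3],3),np.round(c["T"][:3,:3],2).tolist())
print(env.get_state(),env.grip_depth)
E
```

```text
pics
top 507.4413392999475 [0.05203202 0.         0.         0.         0.        ] [0.451 0.056 1.625] [[0.01, -1.0, 0.01], [-1.0, -0.01, -0.05], [0.05, -0.01, -1.0]]
side 469.5161393944279 [0.04069613 0.         0.         0.         0.        ] [-0.076  0.788  0.995] [[-0.77, -0.64, 0.0], [-0.44, 0.53, -0.72], [0.46, -0.56, -0.69]]
{'clock': 0.1, 'joint_pos': array([-1.27160862e+00,  3.13975073e-01,  4.51069839e-02,  1.30362572e+00,
       -2.03715181e-05,  1.43119062e+00]), 'qvel': array([-0.00084936,  0.00061425,  0.00562467, -0.00089954, -0.00072369,
        0.00053588]), 'tau': array([ 2.38686589e-03, -4.81724203e+01,  2.99244225e+01,  1.28125318e-02,
       -9.03288401e-05, -1.26846885e-05]), 'tcp_pos': array([ 0.24413306, -0.52009138,  0.23047563]), 'orientation': array([-8.45227055e-04,  9.76028574e-01,  2.17640764e-01, -7.78032664e-05]), 'wrist_force': array([0.06043427, 0.95375112, 0.32357405]), 'ft_torque': array([-0.04687928, -0.03137455,  0.03068102]), 'finger_gap': 0.08532276484718765} 0.0187
```

View pics/top0.png

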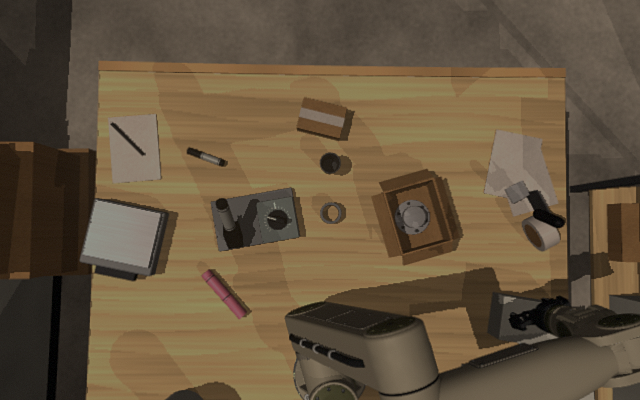

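View pics/side0.png

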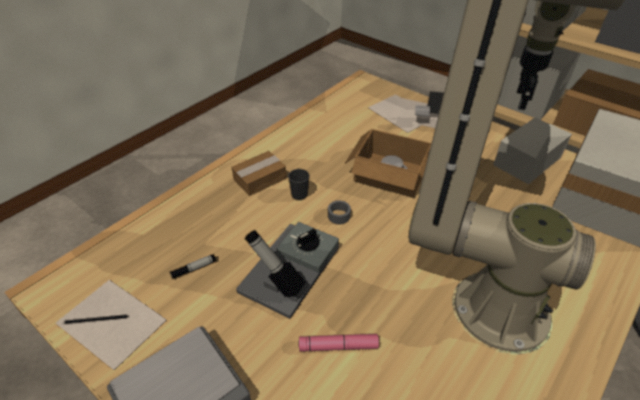

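Lamp-like things in the top view: a pink rod at (224,294), which is excluded; a small grey/black torch lying at (207,157); and the rod standing in the dock socket at (226,215). The last is the larger non-pink one and matches the description. I'll confirm it in a crop.

```bash
python3 - <<'E'
from h import *
c=cam("top"); save(c,"top_dock.png",(180,130,320,270),5); save(c,"top_cart.png",(360,155,480,275),5)
c=cam("side"); save(c,"side_dock.png",(220,210,360,330),5)
E
```

```text
(no output)
```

View pics/top_dock.png

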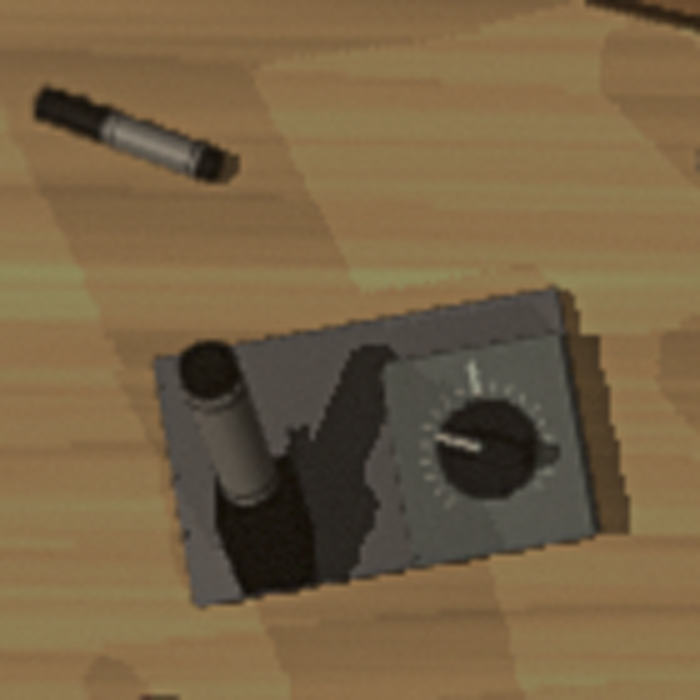

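View pics/top_cart.png

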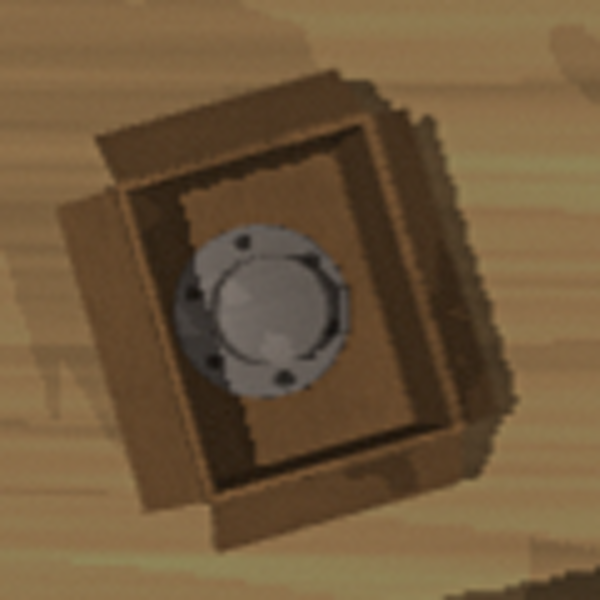

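View pics/side_dock.png

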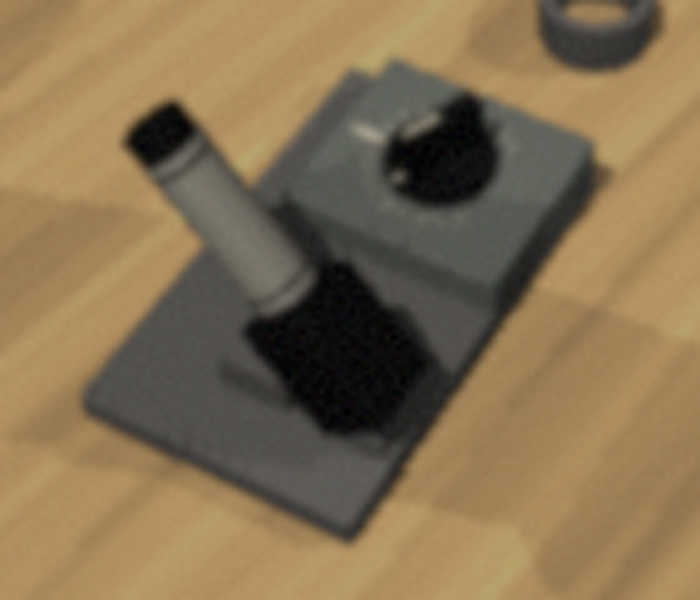

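```bash
python3 - <<'E'
from h import *
c=cam("top"); s=cam("side")
f=lambda x,y,o=(180,130):(o[0]+x/5,o[1]+y/5)
B=onz(c,[f(155,355),f(195,605),f(557,288)],.02); print("base",B.round(4).tolist(), [np.linalg.norm(B[0]-B[1]),np.linalg.norm(B[0]-B[2])])
print("yaw",np.arctan2(*(B[0]-B[1])[1::-1]),np.arctan2(*(B[2]-B[0])[1::-1])+np.pi/2)
D=onz(c,[f(490,448)],.053)[0]; M=onz(c,[f(473,377)],.045)[0]
print("dial",D,"mark",M,"yaw",np.arctan2(*(M-D)[1::-1]),np.linalg.norm((M-D)[:2]))
P=onz(c,[f(438,437),f(478,447)],.084); print("ptr",P, "head",np.arctan2(*(P[0]-P[1])[1::-1]))
# housing corners
H=onz(c,[f(600,532),f(560,333)],.045); print("house",H,np.arctan2(*(H[1]-H[0])[1::-1]))
# carton rim
R=onz(c,[f(122,190,(360,155)),f(370,120,(360,155)),f(462,427,(360,155)),f(210,497,(360,155))],.1)
print("cart",R.round(4).tolist(),R.mean(0),[np.linalg.norm(R[i]-R[i-1]) for i in range(4)])
# lamp tail
fs=lambda x,y:(220+x/5,210+y/5)
print("tail",tri(c,[f(208,372)],s,[fs(155,128)]), "diskL/R",onz(c,[f(208,372)],.178))
# tape side check
for n,u in(("parcel",(323,119)),("cup",(331,163)),("tape",(333,212))): print(n,onz(c,[u],.05))
E
```

```text
base [[0.5334, 0.3812, 0.02], [0.3769, 0.3525, 0.02], [0.5789, 0.129, 0.02]] [np.float64(0.15913451401951378), np.float64(0.256252061561767)]
yaw 0.18096642091205115 0.17857067565783646
dial [0.47659746 0.16741429 0.053     ] mark [0.52075083 0.17924403 0.045     ] yaw 0.26177556671653746 0.04571064296147726
ptr [[0.48241144 0.19675683 0.084     ]
 [0.47662347 0.17247965 0.084     ]] head 1.3367532706328868
house [[0.42539613 0.09898808 0.045     ]
 [0.54882949 0.12557569 0.045     ]] 0.21215895477086685
cart [[0.5596, -0.1551, 0.1], [0.6038, -0.3046, 0.1], [0.4197, -0.3594, 0.1], [0.376, -0.2085, 0.1]] [ 0.48977695 -0.25691466  0.1       ] [np.float64(0.19122948677131482), np.float64(0.1558660435365372), np.float64(0.1920952661864184), np.float64(0.1570533755139694)]
tail (array([0.51717497, 0.32084247, 0.1729307 ]), np.float64(0.002561771580546911)) diskL/R [[0.51600059 0.31903556 0.178     ]]
parcel [[0.79315158 0.03171557 0.05      ]]
cup [[0.65503597 0.0052271  0.05      ]]
tape [[ 0.50214101 -0.00253421  0.05      ]]
```

Confirmed: the rod in the socket is the lamp. The tool heading is −1.13, and the dial bar's heading is about 1.34, so the jaw axis must be at 2.91. I'll turn the positive way, to keep joint 6 in range, while moving over.

Call:
{"method": "step_arm", "body": {"series": [[[1.5,4.5,0],0.18,0],[[3,9,0],0.36,0],[[4.5,13.5,0],0.54,0],[[6,18,0],0.72,0],[[7,21,0],0.9,0]], "newtons": 60}}

```text
clock: 0.92
tcp_pos: [0.3145, -0.3084, 0.2311]
orientation: [-0.0, 0.782, 0.623, -0.0]
wrist_force: [-0.2, -1.0, -0.1]
finger_gap: 0.0855
```

Call:
{"method": "step_arm", "body": {"series": [[[1.5,4.5,0],0.18,0],[[3,9,0],0.36,0],[[4.5,13.5,0],0.54,0],[[6,18,0],0.72,0],[[7,21,0],0.9,0]]}}

```text
clock: 1.55
tcp_pos: [0.3847, -0.0965, 0.2313]
orientation: [0.0, 0.43, 0.903, -0.0]
wrist_force: [-0.4, 0.0, -0.6]
finger_gap: 0.0854
```

Call:
{"method": "step_arm", "body": {"series": [[[1.5,4.5,0],0.18,0],[[3,9,0],0.36,0],[[4.5,13.5,0],0.54,0],[[6,18,0],0.72,0],[[8,22,0],0.9,0]]}}

```text
clock: 2.17
tcp_pos: [0.4648, 0.1252, 0.2315]
orientation: [0.0, -0.009, 1.0, -0.0]
wrist_force: [1.5, 0.2, 0.1]
finger_gap: 0.0857
```

Call:
{"method": "step_arm", "body": {"series": [[[1,3,0],0.18,0],[[1,3.5,0],0.36,0],[[1,4,0],0.54,0],[[1,4.4,0],0.72,0],[[1,4.4,0],0.9,0]]}}

```text
clock: 2.8
tcp_pos: [0.4747, 0.1695, 0.2315]
orientation: [0.0, -0.446, 0.895, 0.0]
wrist_force: [0.6, 0.3, -0.3]
finger_gap: 0.0853
```

Call:
{"method": "step_arm", "body": {"series": [[[0,0,0],0.18,0],[[0,0,0],0.36,0],[[0,0,0],0.43,0],[[0,0,0],0.43,0]]}}

```text
clock: 3.3
tcp_pos: [0.4747, 0.1695, 0.2314]
orientation: [0.0, -0.626, 0.779, 0.0]
wrist_force: [-0.4, 0.1, 0.2]
finger_gap: 0.0855
```

```bash
python3 - <<'E'
from h import *
s=env.get_state(); print(s["joint_pos"].round(3),s["tcp_pos"].round(4)); o=s["orientation"]; print(2*np.arctan2(o[2],o[1])-np.pi/2)
c=cam("top"); save(c,"top1.png",(180,130,320,270),5);c=cam("side"); save(c,"side1.png",(220,180,360,300),5)
E
```

```text
[ 0.183  0.176 -0.134  1.262  0.    -1.171] [0.4747 0.1695 0.2314]
2.9246632980455205
```

View pics/side1.png

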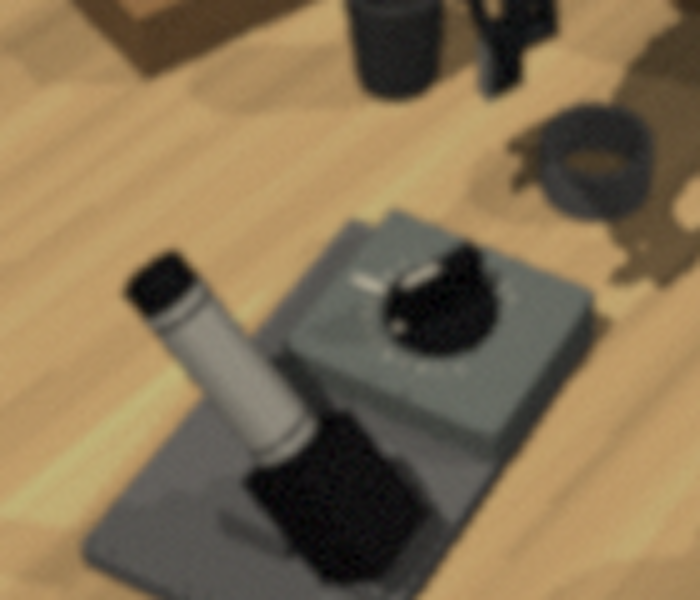

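```bash
python3 - <<'E'
from h import *
s=cam("side"); f=lambda x,y:(220+x/5,180+y/5)
print("mark",onz(s,[f(353,275),f(368,283),f(384,291)],.045).round(4).tolist())
P=onz(s,[f(400,283),f(440,268),f(485,252)],.084);print("bar",P.round(4).tolist(),np.arctan2(*(P[0]-P[1])[1::-1]))
c0=np.array([.476,.168,.02])
for yaw in(.18,.22,.26):
  ex=np.array([np.cos(yaw),np.sin(yaw),0]); print(yaw,(proj(s,c0+ex*.045+[0,0,.025])[0]-[220,180])*5)
print((proj(s,[[.476,.168,.053],[.476,.168,.084]])-[220,180])*5)
E
```

```text
mark [[0.53, 0.1785, 0.045], [0.5199, 0.1776, 0.045], [0.5094, 0.1764, 0.045]]
bar [[0.4827, 0.192, 0.084], [0.4737, 0.1707, 0.084], [0.4629, 0.147, 0.084]] 1.168426906638566
0.18 [369.40720824 281.01821783]
0.22 [367.71043641 283.20176679]
0.26 [366.12654103 285.43514759]
[[440.82155832 302.20284276]
 [440.05980678 262.88329962]]
```

Call:
{"method": "step_arm", "body": {"series": [[[0.1,-0.1,-5],-0.1,0],[[0.1,-0.1,-10],-0.1,0],[[0.1,-0.1,-14],-0.1,0],[[0.1,-0.1,-17.1],-0.1,0],[[0.1,-0.1,-17.1],-0.1,0]], "newtons": 40}}

```text
clock: 4.08
tcp_pos: [0.4734, 0.1681, 0.0583]
orientation: [-0.002, -0.586, 0.81, 0.001]
wrist_force: [-0.4, 0.2, 0.2]
finger_gap: 0.0853
```

Call:
{"method": "step_arm", "body": {"series": [[[0,0,0],0,100],[[0,0,0],0,150],[[0,0,0],0,190],[[0,0,0],0,255],[[0,0,0],0,255]]}}

```text
clock: 4.7
tcp_pos: [0.4761, 0.1673, 0.0596]
orientation: [-0.001, -0.586, 0.81, -0.001]
wrist_force: [4.8, -4.5, 0.2]
finger_gap: 0.0134
```

Call:
{"method": "step_arm", "body": {"series": [[[0,0,0],0,255],[[0,0,0],0,255]]}}

```text
clock: 4.95
tcp_pos: [0.4762, 0.1672, 0.0596]
orientation: [-0.001, -0.586, 0.81, -0.001]
wrist_force: [1.3, -0.5, -1.3]
finger_gap: 0.0132
```

```bash
python3 - <<'E'
from h import *
s=env.get_state(); print(s["tcp_pos"].round(4),s["wrist_force"],s["ft_torque"]); o=s["orientation"]; print(2*np.arctan2(o[2],o[1])-np.pi/2)
c=cam("top"); save(c,"top2.png",(180,130,320,270),5);c=cam("side"); save(c,"side2.png",(220,180,360,300),5)
E
```

```text
[0.4762 0.1672 0.0596] [ 1.3383622  -0.53326492 -1.26341918] [-0.09141936 -0.10237059 -0.01286214]
2.8226469430229146
```

View pics/side2.png

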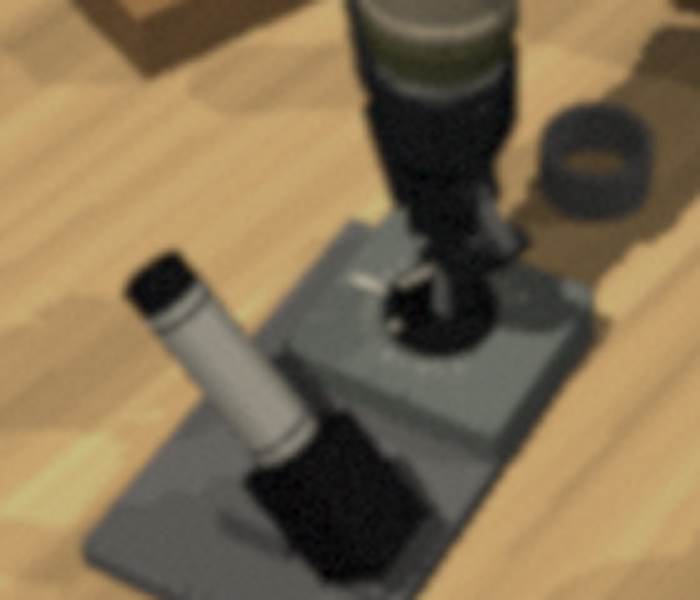

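Gripped: the gap is 13 mm, so the bar heading is about 1.25. The dock yaw is about 0.195, so I turn −1.05 clockwise.

Call:
{"method": "step_arm", "body": {"series": [[[0,0,0],-0.15,255],[[0,0,0],-0.3,255],[[0,0,0],-0.45,255],[[0,0,0],-0.6,255],[[0,0,0],-0.75,255]]}}

```text
clock: 5.68
tcp_pos: [0.4743, 0.1689, 0.0596]
orientation: [-0.002, -0.247, 0.969, 0.001]
wrist_force: [-5.5, 5.8, 2.8]
finger_gap: 0.0129
```

Call:
{"method": "step_arm", "body": {"series": [[[0,0,0],-0.15,255],[[0,0,0],-0.3,255],[[0,0,0],-0.31,255],[[0,0,0],-0.31,255]]}}

```text
clock: 6.18
tcp_pos: [0.4739, 0.17, 0.0596]
orientation: [-0.002, -0.096, 0.995, 0.003]
wrist_force: [-0.0, 5.7, -2.0]
finger_gap: 0.0131
```

```bash
python3 - <<'E'
from h import *
s=env.get_state(); print(s["tcp_pos"].round(4),s["wrist_force"],s["ft_torque"]); o=s["orientation"]; print((2*np.arctan2(o[2],o[1])-np.pi/2)%np.pi-np.pi/2)
c=cam("side"); save(c,"side3.png",(260,200,360,280),7)
E
```

```text
[0.4739 0.17   0.0596] [-0.0184993   5.73638889 -2.0298741 ] [ 1.15534493  0.03732432 -0.04482303]
0.19200499103164193
```

View pics/side3.png

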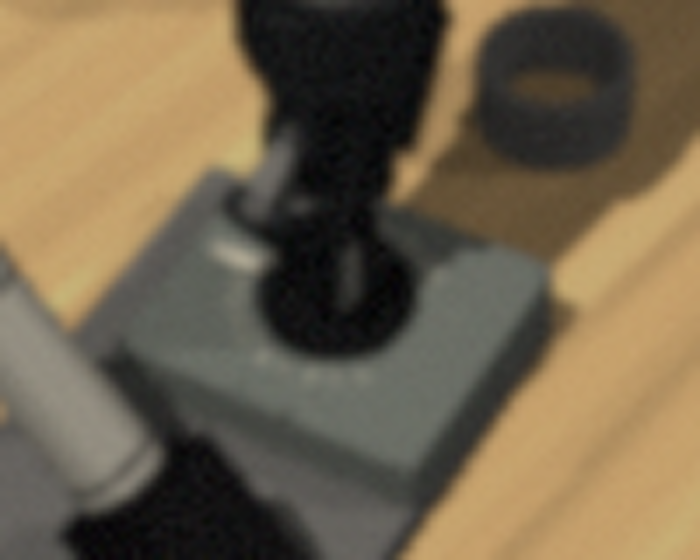

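Call:
{"method": "step_arm", "body": {"series": [[[0,0,0],0,0],[[0,0,0],0,0],[[0,0,0],0,0],[[0,0,0],0,0]]}}

```text
clock: 6.72
tcp_pos: [0.4739, 0.1698, 0.0596]
orientation: [-0.002, -0.096, 0.995, 0.003]
wrist_force: [-0.0, 0.5, 0.4]
finger_gap: 0.0841
```

Call:
{"method": "step_arm", "body": {"series": [[[0,0,5],0,0],[[0,0,10],0,0],[[0,-2,16],0,0],[[0,-8,20],0,0],[[0,-14,20],0,0]]}}

```text
clock: 7.35
tcp_pos: [0.4756, 0.0351, 0.2625]
orientation: [0.001, -0.097, 0.995, 0.002]
wrist_force: [2.4, -0.7, -0.5]
finger_gap: 0.0857
```

```bash
python3 - <<'E'
from h import *
c=cam("top"); save(c,"top4.png");save(c,"top4z.png",(200,170,320,270),6);c=cam("side"); save(c,"side4.png",(240,200,360,290),6)
E
```

```text
(no output)
```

View pics/top4z.png

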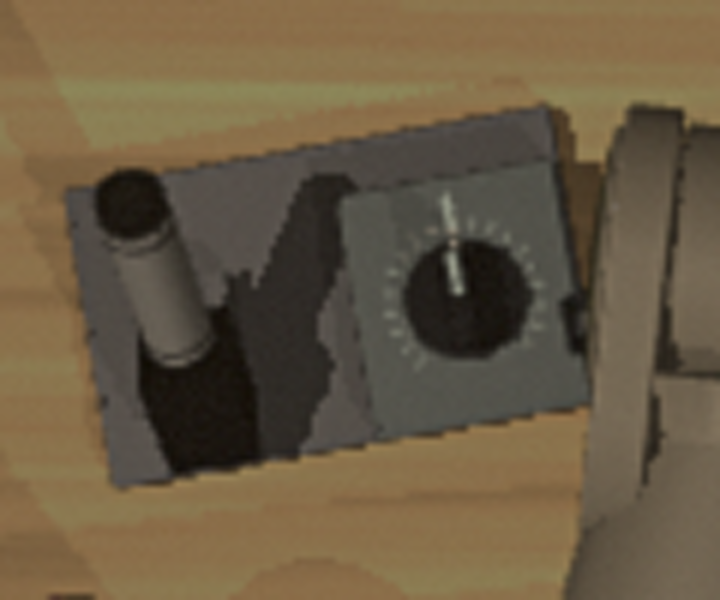

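View pics/side4.png

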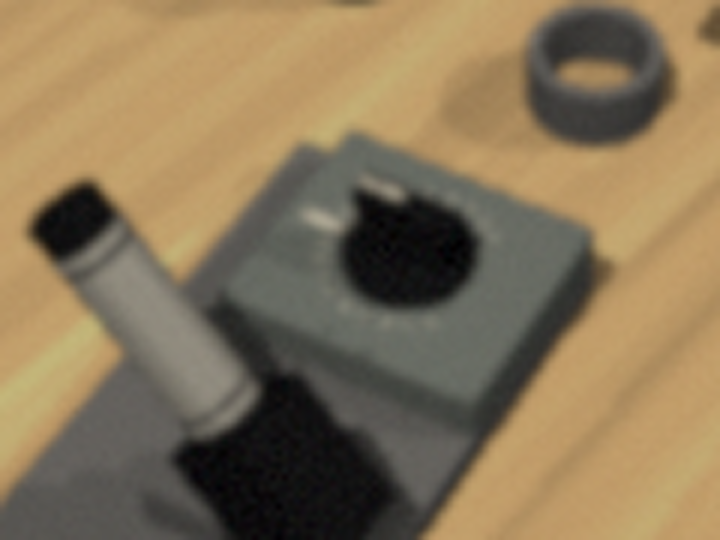

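The pointer line, (451,240)–(459,293) in the enlarged top crop, lines up with the long mark at (446,195)–(452,228). I'll check the angles and refine the lamp's pose.

```bash
python3 - <<'E'
from h import *
c=cam("top"); s=cam("side"); f=lambda x,y:(200+x/6,170+y/6); g=lambda x,y:(240+x/6,200+y/6)
hd=lambda a,b:np.arctan2(*(b-a)[1::-1])
P=onz(c,[f(459,293),f(451,240)],.084);M=onz(c,[f(452,228),f(446,195)],.045)
print("ptr",hd(*P),"mark",hd(*M),M.mean(0), "from axis",hd(np.array([.4755,.168,0]),M.mean(0)),"ptr from axis", hd(np.array([.4755,.168,0]),P[1]))
P=onz(s,[g(407,197),g(362,182)],.084);M=onz(s,[g(350,227),g(305,212)],.045)
print("side ptr",hd(*P),P,"mark",hd(*M),M.mean(0))
# base yaw by corners
B=onz(c,[f(67,188),f(118,487),f(548,107)],.02);print(hd(B[1],B[0]),hd(B[0],B[2])+np.pi/2,(B[1]+B[2])/2)
# lamp: tail cap centre and collar
print("tail",tri(c,[f(134,203)],s,[g(70,215)]))
print("lower ring ctr",tri(c,[f(182,352)],s,[g(222,408)]))
yaw=.19;ex=np.array([np.cos(yaw),np.sin(yaw),0]);ey=np.array([-ex[1],ex[0],0])
C=(B[1]+B[2])/2;C[2]=0
m=C-.015*ex+.07*ey+[0,0,.09];ax=ex*np.sin(np.radians(40))+[0,0,np.cos(np.radians(40))]
print("mouth",m,"axis",ax,"tail model",m+.115*ax)
print((proj(c,[m+.115*ax,m])-[200,170])*6,(proj(s,[m+.115*ax,m])-[240,200])*6)
E
```

```text
ptr 0.1656791179545671 mark 0.19537381068865395 [0.52122871 0.17852757 0.045     ] from axis 0.22627534957019604 ptr from axis 0.20831210883249285
side ptr 0.278085505475672 [[0.47576571 0.16898548 0.084     ]
 [0.49666708 0.17495245 0.084     ]] mark 0.28401504815450884 [0.51792314 0.1758655  0.045     ]
0.19112543133610696 0.18024752497548047 [0.47726942 0.23980833 0.02      ]
tail (array([0.51843458, 0.3188979 , 0.16963462]), np.float64(0.001119838378422655))
lower ring ctr (array([0.4493502 , 0.30842947, 0.09448824]), np.float64(0.005590581044225089))
mouth [0.44931923 0.30571575 0.09      ] axis [0.63122015 0.12139616 0.76604444] tail model [0.52190955 0.3196763  0.17809511]
[[128.47679144 193.90912143]
 [185.31356288 347.83050218]] [[ 61.68319452 197.44846257]
 [234.32018182 411.28878833]]
```

The dial agrees within about 0.02 rad, and it stayed put on release. Next is the lamp: the grasp point is 77 mm out from the mouth, at about (0.498, 0.315, 0.149), with the TCP at z 0.130. The jaw axis is already along dock y.

Call:
{"method": "step_arm", "body": {"series": [[[0,6,0],0,0],[[1,12,0],0,0],[[2,18,0],0,0],[[2.2,24,0],0,0],[[2.2,28,0],0,0]], "newtons": 30}}

```text
clock: 8.18
tcp_pos: [0.4944, 0.319, 0.2583]
orientation: [-0.002, -0.097, 0.995, 0.003]
wrist_force: [0.4, 0.4, 0.1]
finger_gap: 0.0852
```

Call:
{"method": "step_arm", "body": {"series": [[[0,0,0],0,0],[[0,0,0],0,0]]}}

```text
clock: 8.43
tcp_pos: [0.4931, 0.3198, 0.2574]
orientation: [-0.003, -0.098, 0.995, 0.002]
wrist_force: [-0.7, 0.7, 0.9]
finger_gap: 0.0854
```

```bash
python3 - <<'E'
from h import *
s=env.get_state(); print(s["tcp_pos"].round(4),s["joint_pos"].round(2));o=s["orientation"]; print((2*np.arctan2(o[2],o[1])-np.pi/2)%np.pi-np.pi/2)
c=cam("side"); save(c,"side5.png",(180,100,360,300),3)
E
```

```text
[0.4931 0.3198 0.2574] [0.44 0.34 0.14 1.38 0.01 0.24]
0.19605976312488949
```

View pics/side5.png

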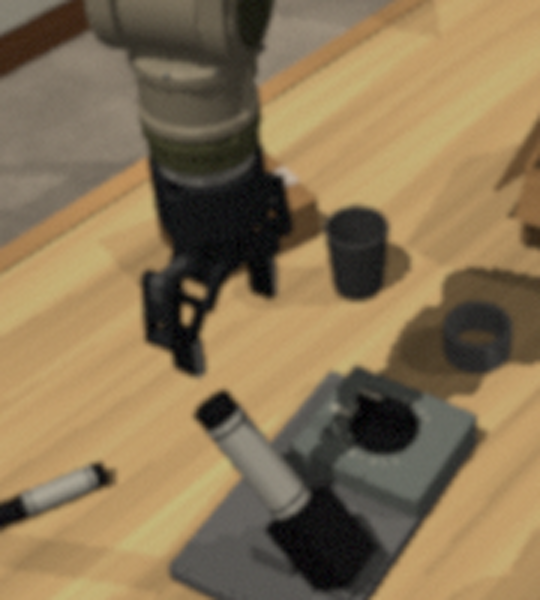

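Call:
{"method": "step_arm", "body": {"series": [[[0.5,-0.5,-3],0,0],[[0.5,-0.5,-6],0,0],[[0.5,-0.5,-9.5],0,0],[[0.5,-0.5,-12.7],0,0],[[0.5,-0.5,-12.7],0,0]]}}

```text
clock: 9.1
tcp_pos: [0.4967, 0.3118, 0.1286]
orientation: [-0.006, -0.096, 0.995, 0.002]
wrist_force: [-0.5, 0.7, 0.1]
finger_gap: 0.0856
```

```bash
python3 - <<'E'
from h import *
s=env.get_state(); print(s["tcp_pos"].round(4),s["wrist_force"])
c=cam("side"); save(c,"side6.png",(210,170,350,310),4)
c=cam("top"); save(c,"top6.png",(180,130,320,270),4)
E
```

```text
[0.4967 0.3118 0.1286] [-0.47322183  0.7223134   0.11706019]
```

View pics/side6.png

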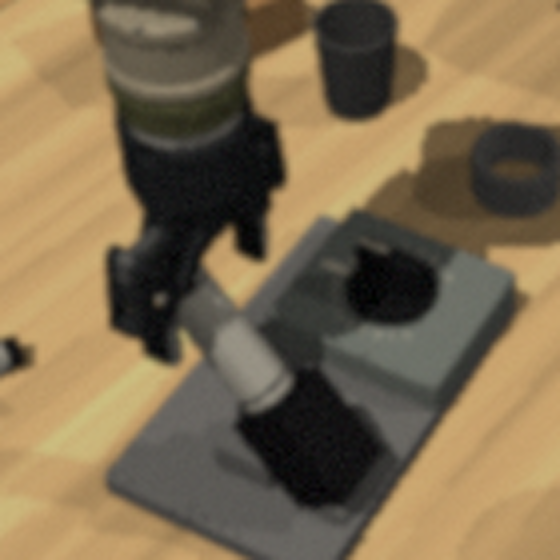

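The fingers straddle the lamp's tail half. I'll nudge +3 mm in y and close.

Call:
{"method": "step_arm", "body": {"series": [[[0.1,0.3,0.1],0,60],[[0.1,0.3,0.1],0,110],[[0.1,0.3,0.1],0,255],[[0.1,0.3,0.1],0,255],[[0.1,0.3,0.1],0,255]], "newtons": 30}}

```text
clock: 9.82
tcp_pos: [0.5006, 0.3167, 0.1337]
orientation: [-0.002, -0.097, 0.995, 0.003]
wrist_force: [0.3, 0.1, 4.6]
finger_gap: 0.0333
```

Call:
{"method": "step_arm", "body": {"series": [[[0,0,0],0,255],[[0,0,0],0,255]]}}

```text
clock: 10.07
tcp_pos: [0.5006, 0.3167, 0.1337]
orientation: [-0.002, -0.097, 0.995, 0.003]
wrist_force: [-1.3, 0.5, 3.8]
finger_gap: 0.0331
```

Call:
{"method": "step_arm", "body": {"series": [[[0.6,0.1,0.8],0,255],[[1.3,0.25,1.5],0,255],[[1.9,0.4,2.3],0,255],[[2.5,0.5,3.1],0,255],[[2.5,0.5,3.1],0,255]]}}

```text
clock: 10.7
tcp_pos: [0.5269, 0.3221, 0.1658]
orientation: [-0.001, -0.096, 0.995, 0.003]
wrist_force: [-1.2, -0.5, -0.4]
finger_gap: 0.0332
```

```bash
python3 - <<'E'
from h import *
s=env.get_state(); print(s["tcp_pos"].round(4),s["wrist_force"],s["ft_torque"])
c=cam("side"); save(c,"side7.png",(210,170,350,310),4)
E
```

```text
[0.5269 0.3221 0.1658] [-1.19712225 -0.48117904 -0.44446373] [-0.05945666  0.18625293 -0.00072505]
```

View pics/side7.png

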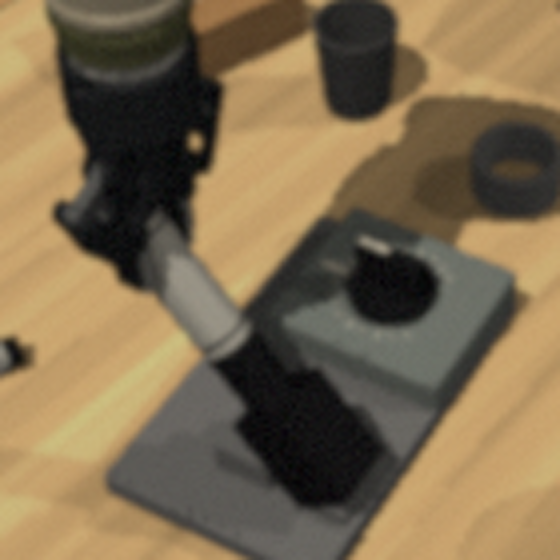

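Drawing works: about 41 mm out, still leaning 40°. I'll draw 14 mm more so about 10 mm stays inside, then swing the hand back over the mouth. The lens then bears on the socket's high edge and the lamp pivots upright between the pads.

Call:
{"method": "step_arm", "body": {"series": [[[0.5,0.1,0.6],0,255],[[0.9,0.17,1.1],0,255],[[0.9,0.17,1.1],0,255]], "newtons": 22}}

```text
clock: 11.12
tcp_pos: [0.5362, 0.3238, 0.1771]
orientation: [-0.0, -0.096, 0.995, 0.003]
wrist_force: [-0.9, -0.3, -0.8]
finger_gap: 0.0331
```

Call:
{"method": "step_arm", "body": {"series": [[[-0.8,-0.15,0.6],0,255],[[-1.7,-0.33,1.1],0,255],[[-2.6,-0.5,1.6],0,255],[[-3.5,-0.68,2.0],0,255],[[-3.5,-0.68,2.0],0,255]]}}

```text
clock: 11.75
tcp_pos: [0.5004, 0.317, 0.1978]
orientation: [-0.0, -0.097, 0.995, 0.003]
wrist_force: [1.1, 0.2, -2.6]
finger_gap: 0.0334
```

```bash
python3 - <<'E'
from h import *
s=env.get_state(); print(s["tcp_pos"].round(4),s["wrist_force"],s["ft_torque"])
c=cam("side"); save(c,"side8.png",(210,150,350,310),4)
E
```

```text
[0.5004 0.317  0.1978] [ 1.10248435  0.184501   -2.61248906] [-0.01058345 -0.30604737 -0.07540773]
```

View pics/side8.png

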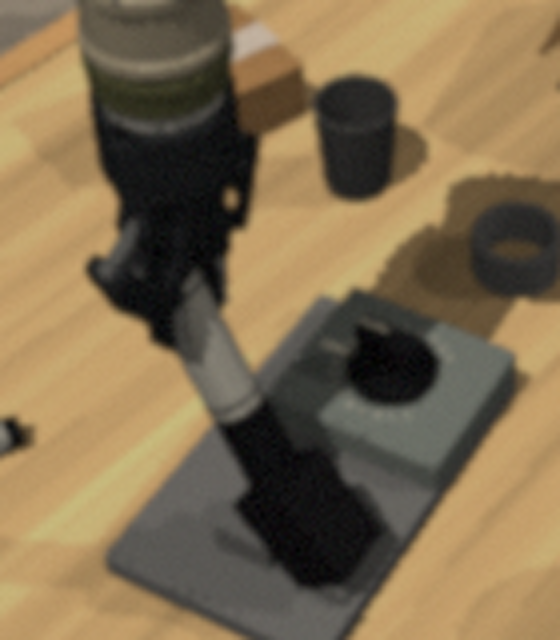

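Call:
{"method": "step_arm", "body": {"series": [[[-1.2,-0.23,0.5],0,255],[[-2.4,-0.47,0.9],0,255],[[-3.6,-0.7,1.2],0,255],[[-4.8,-0.93,1.4],0,255],[[-4.8,-0.93,1.4],0,255]]}}

```text
clock: 12.42
tcp_pos: [0.4515, 0.3076, 0.2119]
orientation: [-0.0, -0.097, 0.995, 0.004]
wrist_force: [0.6, -0.9, -2.3]
finger_gap: 0.0332
```

```bash
python3 - <<'E'
from h import *
s=env.get_state(); print(s["tcp_pos"].round(4),s["wrist_force"],s["ft_torque"])
c=cam("side"); save(c,"side9.png",(210,150,350,310),4)
E
```

```text
[0.4515 0.3076 0.2119] [ 0.61260778 -0.88567948 -2.3002627 ] [-0.03462122 -0.47665605  0.02886856]
```

View pics/side9.png

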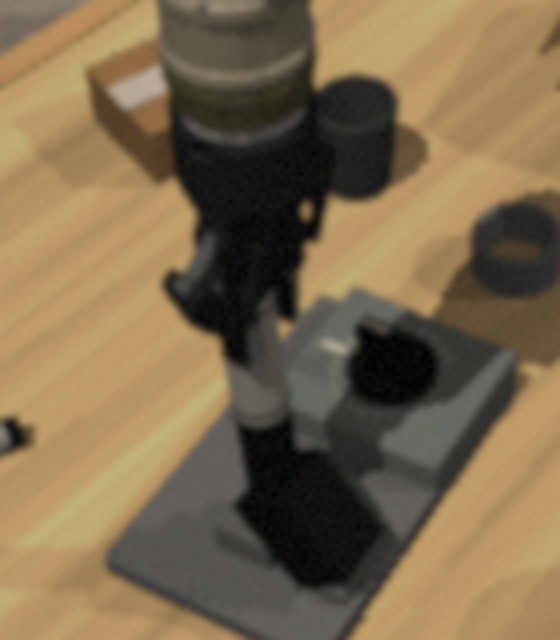

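Call:
{"method": "step_arm", "body": {"series": [[[0,0,1.5],0,255],[[0,0,4],0,255],[[0,0,7],0,255],[[0,0,10],0,255],[[0,0,10],0,255]]}}

```text
clock: 13.1
tcp_pos: [0.4525, 0.3082, 0.3141]
orientation: [0.001, -0.097, 0.995, 0.004]
wrist_force: [-0.6, 0.5, -3.2]
finger_gap: 0.0332
```

```bash
python3 - <<'E'
from h import *
s=env.get_state(); print(s["tcp_pos"].round(4),s["wrist_force"],s["ft_torque"])
T=s["tcp_pos"]
c=cam("side"); save(c,"side10.png",(210,110,350,290),4)
print(((proj(c,[T+[0,0,.019],T+[0,0,.019-.144]])-[210,110])*4).tolist())
c=cam("top"); save(c,"top10.png")
E
```

```text
[0.4525 0.3082 0.3141] [-0.625963    0.54431866 -3.24920328] [-0.02556235  0.00991815  0.02237717]
[[242.2091820154285, 340.1247521300937], [259.4518985168081, 525.2409512493973]]
```

View pics/side10.png

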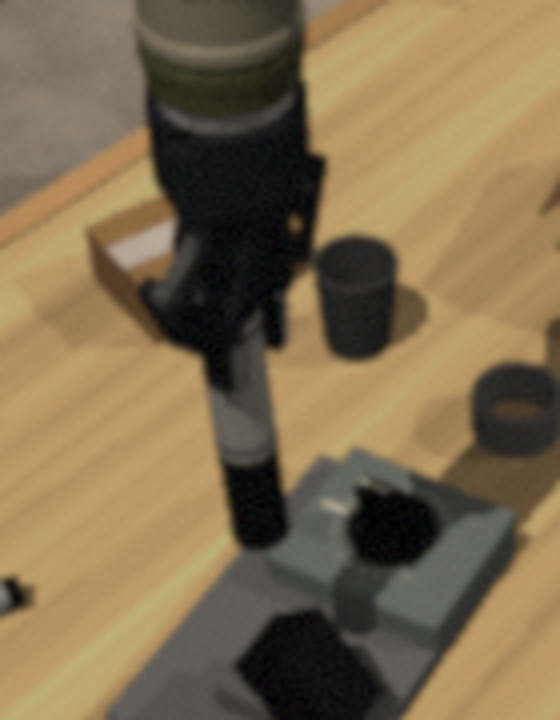

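View pics/top10.png

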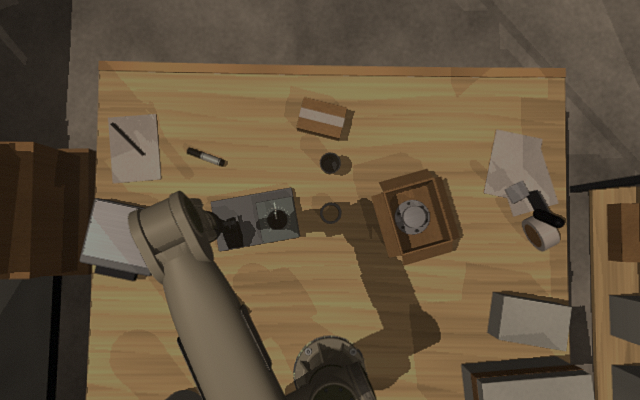

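```bash
cat > tilt.py <<'E'
from h import *
s=env.get_state(); T=s["tcp_pos"]; c=cam("side")
G=T+[0,0,.019]
f=cv2.GaussianBlur(c["frame"],(3,3),0).astype(float)
sat=(f[:,:,0]-f[:,:,2])  # wood: R>>B
E=[]
q=proj(c,[G-[0,0,.03],G-[0,0,.135]])
for v in range(int(q[0,1]),int(q[1,1])):
    u0=q[0,0]+(v-q[0,1])/(q[1,1]-q[0,1])*(q[1,0]-q[0,0])
    r=sat[v]; th=22
    a=int(u0)
    while r[a]<th and a>u0-30:a-=1
    b=int(u0)
    while r[b]<th and b<u0+30:b+=1
    la=a+(th-r[a])/(r[a+1]-r[a]+1e-9); lb=b-1+(th-r[b-1])/(r[b]-r[b-1]+1e-9)
    E.append((v,la,lb,u0))
E=np.array(E); print(E[::5].round(1))
w=E[:,2]-E[:,1]; ok=abs(w-np.median(w))<1.5
mid=(E[:,1]+E[:,2])/2; p=np.polyfit(E[ok,0],mid[ok],1)
print("n",ok.sum(),"mid slope",p[0],"vertical slope",(q[1,0]-q[0,0])/(q[1,1]-q[0,1]))
# tilt in vertical plane of lean, dir ex
ex=np.array([np.cos(.192),np.sin(.192),0])
import sys
for t in range(-8,9,2):
    a=np.radians(t); d=ex*np.sin(a)+np.array([0,0,np.cos(a)])
    k=proj(c,[G-.03*d,G-.135*d]); print(t,round((k[1,0]-k[0,0])/(k[1,1]-k[0,1]),3),end="; ")
print(); print(np.polyval(p,q[:,1]),q)
E
python3 tilt.py
```

```text
[[2.06000000e+02 2.62600000e+02 2.76100000e+02 2.72100000e+02]
 [2.11000000e+02 2.63700000e+02 2.76900000e+02 2.72600000e+02]
 [2.16000000e+02 2.64600000e+02 2.77700000e+02 2.73000000e+02]
 [2.21000000e+02 2.65600000e+02 2.78300000e+02 2.73500000e+02]
 [2.26000000e+02 2.66500000e+02 2.78900000e+02 2.74000000e+02]
 [2.31000000e+02 2.67500000e+02 2.80000000e+02 2.74400000e+02]
 [2.36000000e+02 2.68400000e+02 2.30000003e+10 2.74900000e+02]]
n 27 mid slope 0.16897253321225986 vertical slope 0.09194540451264262
-8 -0.075; -6 -0.031; -4 0.012; -2 0.052; 0 0.092; 2 0.13; 4 0.167; 6 0.204; 8 0.239; 
[269.53333209 275.12458084] [[272.17489979 206.61090028]
 [275.21734472 239.70059032]]
```

Still about 4° off vertical (tail towards dock +x). I'll go back down to the edge and push about 11 mm further.

Call:
{"method": "step_arm", "body": {"series": [[[0,0,-4],0,255],[[0,0,-8],0,255],[[0,0,-10.1],0,255],[[0,0,-10.1],0,255]]}}

```text
clock: 13.75
tcp_pos: [0.4489, 0.3064, 0.2061]
orientation: [-0.005, -0.097, 0.995, 0.002]
wrist_force: [-0.6, -0.3, -3.6]
finger_gap: 0.0302
```

Call:
{"method": "step_arm", "body": {"series": [[[-0.6,-0.1,0],0,255],[[-1.1,-0.2,0],0,255],[[-1.3,-0.25,0],0,255],[[-1.3,-0.25,0],0,255]]}}

```text
clock: 14.25
tcp_pos: [0.4358, 0.304, 0.2069]
orientation: [-0.005, -0.097, 0.995, 0.002]
wrist_force: [0.2, -0.5, 0.4]
finger_gap: 0.0004
```

Call:
{"method": "step_arm", "body": {"series": [[[0,0,1.5],0,255],[[0,0,4],0,255],[[0,0,7],0,255],[[0,0,10],0,255],[[0,0,10],0,255]]}}

```text
clock: 14.88
tcp_pos: [0.4373, 0.3047, 0.3107]
orientation: [-0.002, -0.097, 0.995, 0.003]
wrist_force: [0.7, -0.4, 0.1]
finger_gap: 0.0001
```

```bash
python3 tilt.py
```

```text
[[ 2.08000000e+02  2.83400000e+02  2.85500000e+02  2.77900000e+02]
 [ 2.13000000e+02  3.38000000e+02 -5.99999997e+10  2.78300000e+02]
 [ 2.18000000e+02  2.73800000e+02  2.75900000e+02  2.78800000e+02]
 [ 2.23000000e+02  2.75300000e+02  2.76800000e+02  2.79200000e+02]
 [ 2.28000000e+02  2.77700000e+02  2.77800000e+02  2.79600000e+02]
 [ 2.33000000e+02  2.78600000e+02  2.78600000e+02  2.80000000e+02]
 [ 2.38000000e+02  2.66900000e+02  2.88000000e+02  2.80400000e+02]]
n 18 mid slope -0.9942765971752555 vertical slope 0.08028526416375761
-8 -0.089; -6 -0.044; -4 -0.001; -2 0.04; 0 0.08; 2 0.119; 4 0.157; 6 0.193; 8 0.229; 
[295.63569083 262.7478425 ] [[278.02554231 208.96906287]
 [280.68115102 242.04622512]]
```

The gripper is empty (gap 0), so the lamp slipped out. I'll look.

```bash
python3 - <<'E'
from h import *
c=cam("side"); save(c,"side11.png",(170,130,370,330),4)
c=cam("top"); save(c,"top11.png",(160,130,320,270),5)
E
```

```text
(no output)
```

View pics/side11.png

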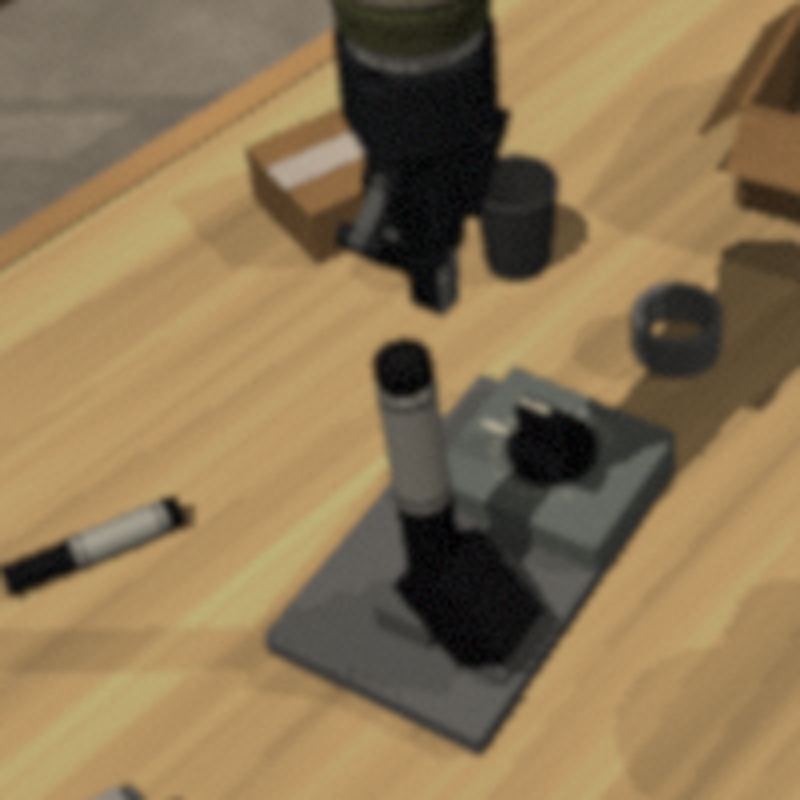

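View pics/top11.png

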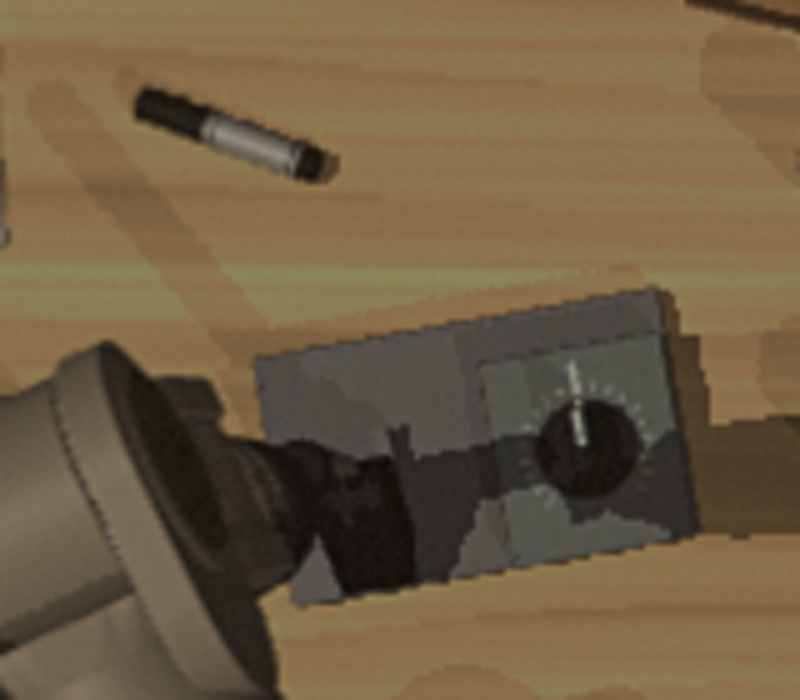

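The lamp is standing almost upright in the socket mouth, with its tail at (403,365) in the crop. I'll measure its pose by casting side-view rays onto the socket's lean plane.

```bash
python3 - <<'E'
from h import *
c=cam("side"); save(c,"side12.png",(170,130,370,330),4)
o,_=ray(c,[(320,200)])
m=np.array([.4495,.306,.09]); ex=np.array([np.cos(.19),np.sin(.19),0]); n=np.array([-ex[1],ex[0],0])
px=[(403,365),(413,400),(425,510)]  # tail region centre, ring, ring
o,d=ray(c,[(170+x/4,130+y/4) for x,y in px])
X=o+d*(((m-o)@n)/(d@n))[:,None]
for p in X: print(p.round(4),"dock-x from mouth",((p-m)@ex).round(4))
v=X[1]-X[2];print("tilt",np.degrees(np.arctan2(v@ex,v[2])),np.linalg.norm(v)); v=X[0]-X[2];print("tilt",np.degrees(np.arctan2(v@ex,v[2])))
E
```

```text
[0.46   0.308  0.2498] dock-x from mouth 0.0107
[0.4555 0.3072 0.224 ] dock-x from mouth 0.0061
[0.4543 0.3069 0.129 ] dock-x from mouth 0.0049
tilt 0.737177357916286 0.09503985298351851
tilt 2.731917500574875
```

View pics/side12.png

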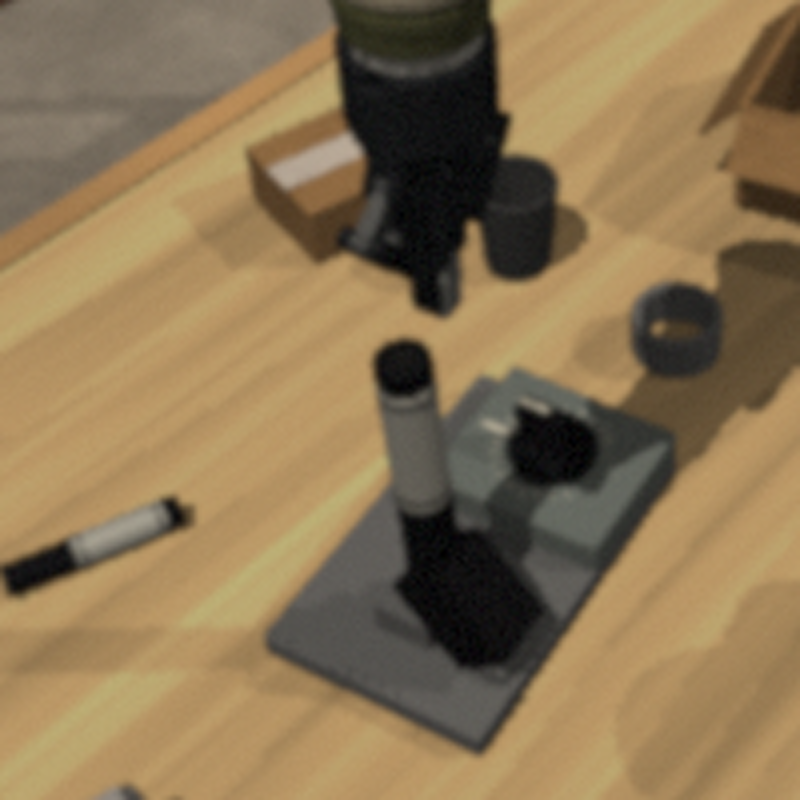

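The lamp is stable and unchanged. I'll regrasp it there, now nearly vertical: open, centre over (0.457, 0.307), descend slowly to TCP z ≈ 0.198, and use a firmer grip.

Call:
{"method": "step_arm", "body": {"series": [[[0,0,0],0,0],[[0.5,0.1,0],0,0],[[1,0.2,0],0,0],[[1.9,0.25,0],0,0],[[1.9,0.25,0],0,0]]}}

```text
clock: 15.7
tcp_pos: [0.4554, 0.3064, 0.306]
orientation: [-0.005, -0.096, 0.995, 0.002]
wrist_force: [-0.0, -0.6, 0.7]
finger_gap: 0.0851
```

Call:
{"method": "step_arm", "body": {"series": [[[0,0,0],0,0],[[0,0,0],0,0]]}}

```text
clock: 15.95
tcp_pos: [0.4553, 0.3063, 0.3059]
orientation: [-0.005, -0.096, 0.995, 0.002]
wrist_force: [-0.4, 0.6, 0.0]
finger_gap: 0.0851
```

```bash
python3 - <<'E'
from h import *
s=env.get_state(); print(s["tcp_pos"].round(4))
c=cam("side"); save(c,"side13.png",(170,130,370,330),4)
E
```

```text
[0.4553 0.3063 0.3059]
```

View pics/side13.png

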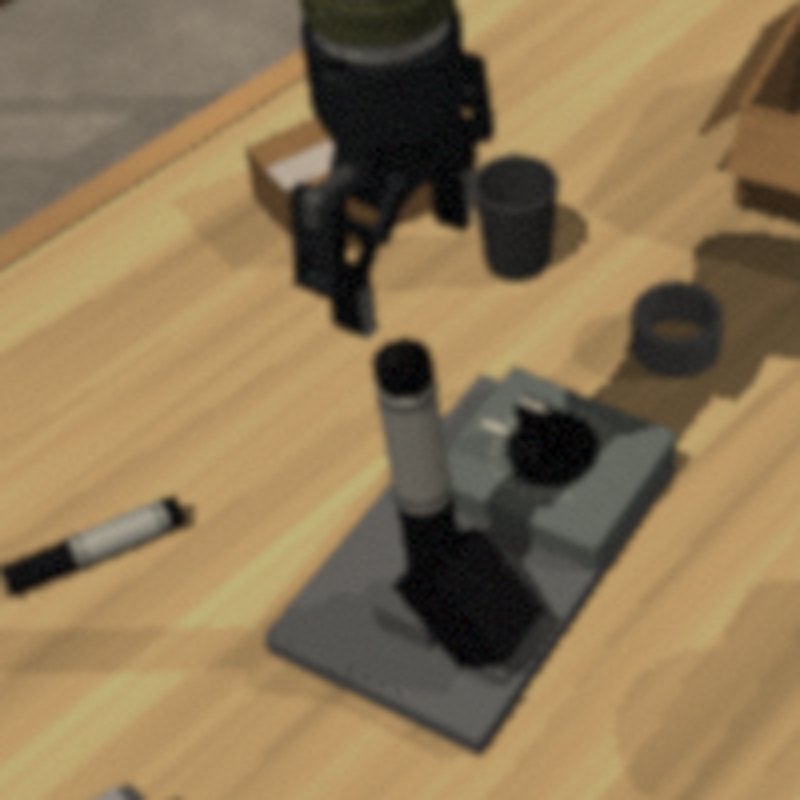

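Call:
{"method": "step_arm", "body": {"series": [[[0.2,0.1,-2.5],0,0],[[0.2,0.1,-5],0,0],[[0.2,0.1,-7.5],0,0],[[0.2,0.1,-9.5],0,0],[[0.2,0.1,-10.2],0,0]], "newtons": 45}}

```text
clock: 16.62
tcp_pos: [0.4564, 0.307, 0.2028]
orientation: [-0.006, -0.097, 0.995, 0.002]
wrist_force: [-0.5, 0.2, -0.3]
finger_gap: 0.0854
```

```bash
python3 - <<'E'
from h import *
s=env.get_state(); print(s["tcp_pos"].round(4),s["wrist_force"])
c=cam("side"); save(c,"side14.png",(170,130,370,330),4)
E
```

```text
[0.4564 0.307  0.2028] [-0.49163285  0.19388772 -0.27227698]
```

View pics/side14.png

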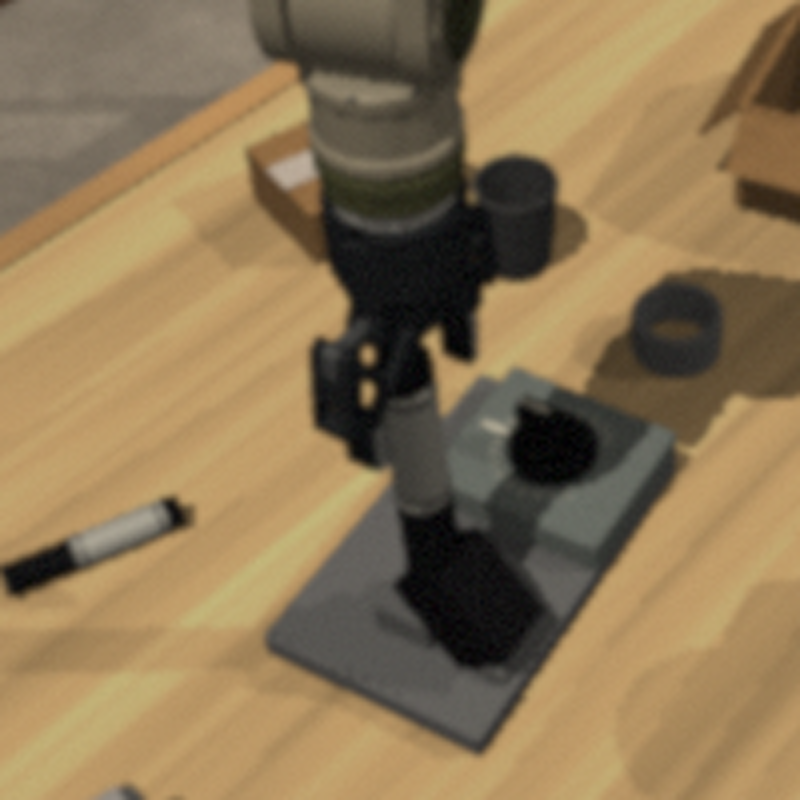

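Call:
{"method": "step_arm", "body": {"series": [[[0,0,-0.3],0,60],[[0,0,-0.3],0,110],[[0,0,-0.3],0,255],[[0,0,-0.3],0,255],[[0,0,-0.3],0,255]]}}

```text
clock: 17.3
tcp_pos: [0.4568, 0.3074, 0.2004]
orientation: [-0.006, -0.097, 0.995, 0.002]
wrist_force: [0.1, 1.5, 3.7]
finger_gap: 0.033
```

Call:
{"method": "step_arm", "body": {"series": [[[0,0,0],0,255],[[0,0,0.5],0,255],[[0,0,1],0,255],[[0,0,2],0,255],[[0,0,3],0,255]]}}

```text
clock: 17.92
tcp_pos: [0.4566, 0.3073, 0.2311]
orientation: [-0.006, -0.097, 0.995, 0.002]
wrist_force: [0.2, 0.0, -2.5]
finger_gap: 0.033
```

Call:
{"method": "step_arm", "body": {"series": [[[0,0,1.5],0,255],[[0,0,3],0,255],[[0,0,5],0,255],[[0,0,7],0,255],[[0,0,7],0,255]]}}

```text
clock: 18.55
tcp_pos: [0.4575, 0.3078, 0.3034]
orientation: [-0.004, -0.097, 0.995, 0.003]
wrist_force: [-0.4, 0.1, -2.4]
finger_gap: 0.0333
```

```bash
python3 tilt.py; python3 - <<'E'
from h import *
c=cam("side"); save(c,"side15.png",(190,90,330,290),4)
E
```

```text
[[2.07000000e+02 2.61000000e+02 2.76800000e+02 2.70200000e+02]
 [2.12000000e+02 2.64400000e+02 2.77400000e+02 2.70700000e+02]
 [2.17000000e+02 2.65100000e+02 2.78100000e+02 2.71200000e+02]
 [2.22000000e+02 2.65900000e+02 2.78800000e+02 2.71700000e+02]
 [2.27000000e+02 2.66700000e+02 2.79200000e+02 2.72200000e+02]
 [2.32000000e+02 2.67500000e+02 2.80700000e+02 2.72600000e+02]
 [2.37000000e+02 2.68300000e+02 2.20000003e+10 2.73100000e+02]]
n 24 mid slope 0.1514416917539481 vertical slope 0.09599231871878992
-8 -0.071; -6 -0.027; -4 0.016; -2 0.057; 0 0.096; 2 0.134; 4 0.171; 6 0.207; 8 0.243; 
[270.16760492 275.12922509] [[270.31717286 207.88728336]
 [273.46212864 240.64986091]]
```

View pics/side15.png

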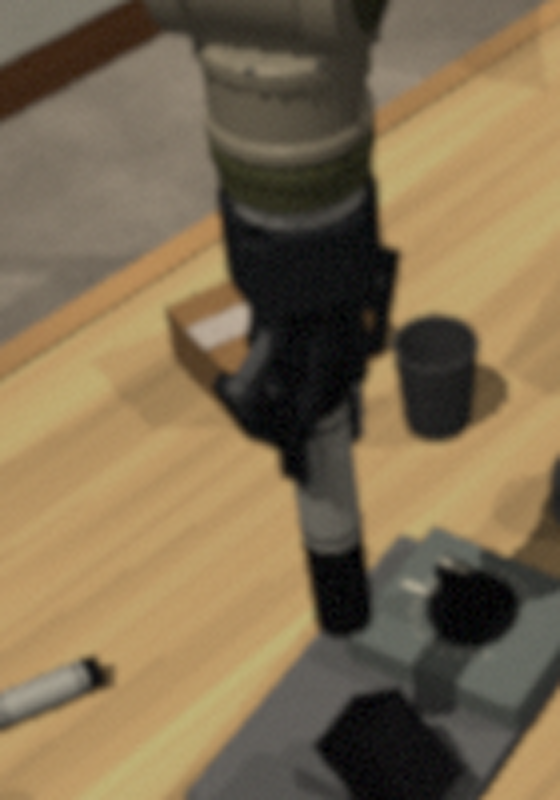

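The tilt is about 3° and the lamp is firmly held (weight ≈ 2.4 N). The lens is at about 0.175, clear of everything en route. I'll carry it smoothly to the carton.

Call:
{"method": "step_arm", "body": {"series": [[[0,-1.5,0],0,255],[[0,-4,0],0,255],[[0,-7.5,0],0,255],[[0,-11,0],0,255],[[0,-14.5,0],0,255]]}}

```text
clock: 19.27
tcp_pos: [0.4558, 0.1604, 0.3002]
orientation: [-0.007, -0.097, 0.995, 0.002]
wrist_force: [0.4, -0.1, -3.7]
finger_gap: 0.0331
```

Call:
{"method": "step_arm", "body": {"series": [[[0.5,-3.5,0],0,255],[[1,-7,0],0,255],[[1.5,-10.5,0],0,255],[[2,-14,0],0,255],[[2.5,-17.5,0],0,255]]}}

```text
clock: 19.9
tcp_pos: [0.4798, -0.0164, 0.2995]
orientation: [-0.007, -0.096, 0.995, 0.002]
wrist_force: [0.1, 0.7, -2.6]
finger_gap: 0.0331
```

Call:
{"method": "step_arm", "body": {"series": [[[0.3,-3.5,0],0,255],[[0.6,-7,0],0,255],[[0.9,-10.5,0],0,255],[[1.2,-14,0],0,255],[[1.5,-17.5,0],0,255]]}}

```text
clock: 20.52
tcp_pos: [0.4936, -0.1929, 0.2987]
orientation: [-0.008, -0.096, 0.995, 0.002]
wrist_force: [0.8, 0.2, -2.8]
finger_gap: 0.0331
```

```bash
python3 - <<'E'
from h import *
s=env.get_state(); print(s["tcp_pos"].round(4),s["joint_pos"].round(2),s["finger_gap"],s["wrist_force"])
c=cam("side"); save(c,"side16.png",k=1.2)
E
```

```text
[ 0.4936 -0.1929  0.2987] [-0.52  0.23  0.1   1.45 -0.01 -0.71] 0.03306791755280167 [ 0.8002931   0.24241063 -2.83752779]
```

View pics/side16.png

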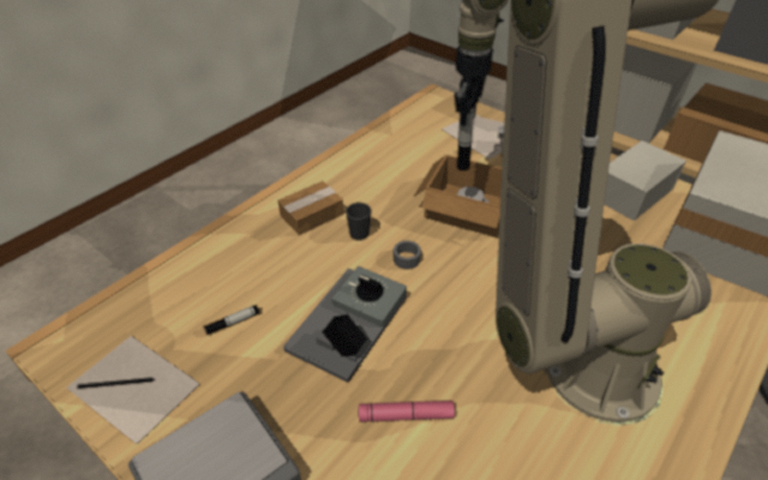

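Call:
{"method": "step_arm", "body": {"series": [[[0.1,-2.5,0],0,255],[[0.2,-4.5,0],0,255],[[0.4,-5.8,-0.5],0,255],[[0.4,-6.2,-1],0,255],[[0.4,-6.2,-1.5],0,255]]}}

```text
clock: 21.2
tcp_pos: [0.4981, -0.2587, 0.2826]
orientation: [-0.008, -0.095, 0.995, 0.001]
wrist_force: [0.1, 0.8, -2.6]
finger_gap: 0.033
```

Call:
{"method": "step_arm", "body": {"series": [[[0,0,-0.6],0,255],[[0,0,-1.2],0,255],[[0,0,-1.6],0,255],[[0,0,-1.6],0,255],[[0,0,-1.6],0,255]]}}

```text
clock: 21.82
tcp_pos: [0.4982, -0.2588, 0.2668]
orientation: [-0.008, -0.095, 0.995, 0.001]
wrist_force: [-0.2, -0.3, -2.7]
finger_gap: 0.0329
```

```bash
python3 - <<'E'
from h import *
s=env.get_state(); T=s["tcp_pos"]; print(T.round(4),s["finger_gap"],s["wrist_force"],abs(s["qvel"]).max())
c=cam("side"); save(c,"side17.png",(320,60,440,210),5)
G=T+[0,0,.019]
print(((proj(c,[G,G-[0,0,.146],[.49,-.257,.1]])-[320,60])*5).tolist())
c=cam("top"); save(c,"top17.png",(340,140,500,290),4)
print(((proj(c,[G,G-[0,0,.146],[.49,-.257,.1]])-[340,140])*4).tolist())
E
```

```text
[ 0.4982 -0.2588  0.2668] 0.03294707414554584 [-0.24113182 -0.34356341 -2.67044771] 0.002531574563786669
[[396.78628048612666, 178.6866775357368], [367.42567857024625, 388.3697426640754], [369.66160503674075, 446.90022064828867]]
[[373.1583771303333, 287.2161743599049], [326.2696081495619, 293.6340038946099], [312.7104375698002, 306.02504987297687]]
```

View pics/side17.png

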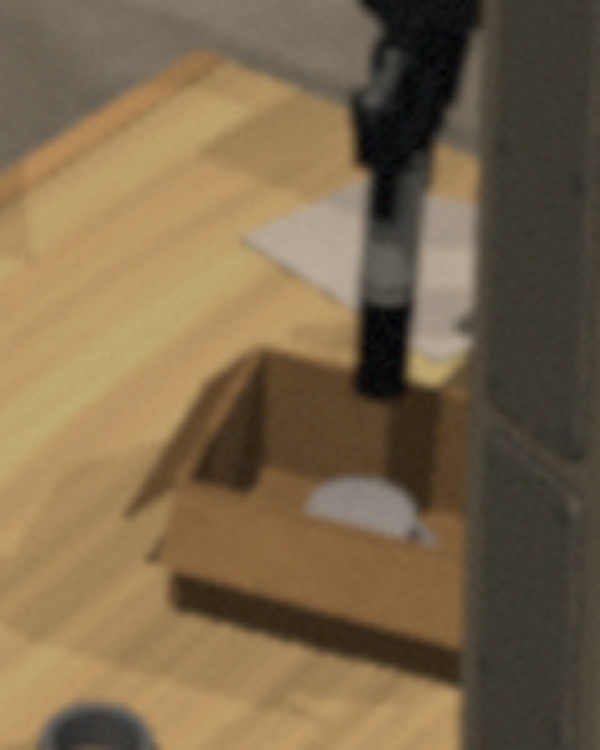

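View pics/top17.png

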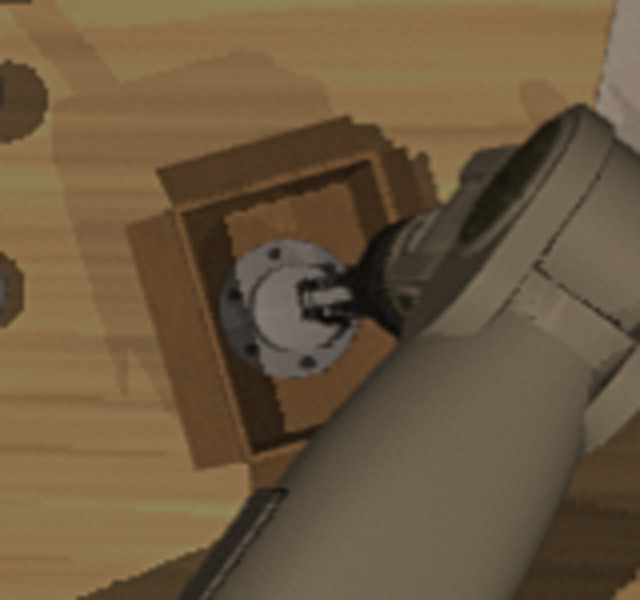

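```bash
python3 - <<'E'
from h import *
s=env.get_state();T=s["tcp_pos"];G=T+[0,0,.019];print(T.round(4),s["clock"])
ex=np.array([np.cos(.192),np.sin(.192),0]);n=np.array([-ex[1],ex[0],0])
c=cam("side");q=lambda x,y:(320+x/5,60+y/5)
o,d=ray(c,[q(381,386),q(384,303),q(391,245)]); X=o+d*(((G-o)@n)/(d@n))[:,None]; print("lens, ring, mid",X.round(4).tolist())
for a in(X[0],X[1]): v=G-a; print("tilt",np.degrees(np.arctan2(v@ex,v[2])))
# carton rim corners/checks from side: back-left corner & dock dial
print("rim corner side (z=.1)",onz(c,[q(262,350)],.1))
save(c,"side18.png",(230,110,350,290),4)
c=cam("top");save(c,"top18.png",k=1.2)
E
```

```text
[ 0.4982 -0.2589  0.2669] 21.925
lens, ring, mid [[0.4901, -0.2604, 0.1444], [0.4955, -0.2594, 0.2027], [0.4962, -0.2593, 0.2425]]
tilt 3.3458786241147904
tilt 1.9309258385037955
rim corner side (z=.1) [[ 0.60093875 -0.29864852  0.1       ]]
```

View pics/top18.png

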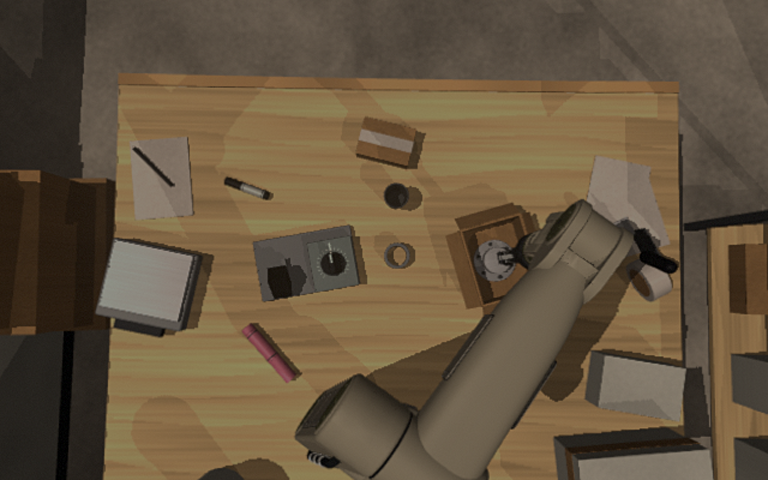

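The lens is at about (0.490, −0.260, 0.144), 4 cm over the rim and within about 4 mm of the carton's centre. The tilt is about 2–3°, the arm is still, the dial pointer is still on the mark, and the bystanders haven't moved. Handing in.

```bash
python3 - <<'E'
from h import *
s=env.get_state(); print(s["finger_gap"],abs(s["qvel"]).max()); print(env.hand_in())
E
```

```text
0.032703936407256204 0.0010521169562924709
the job is handed in; nothing more can be done
None
```

The dial is at the long mark and released. The lamp is out of its socket and held near-upright and still over the middle of the carton. I handed the job in at about 22 s, against the 64 s limit.

- **Dial:** I gripped the bar, turned it 1.06 rad clockwise, let go, and checked it from above. The pointer and mark headings agreed to about 0.02–0.03 rad. The side view gave both headings about 0.1 rad higher, but they still agreed with each other.
- **Lamp slip:** I drew the lamp out and pivoted it upright against the socket's high edge. While I was correcting a remaining 4° tilt, it slipped from the light 22 N grip. It stayed standing in the socket mouth, so I regripped it at 45 N and lifted it clear.
- **Final checks:** The lens is about 4 cm above the rim, within about 4 mm of the carton's measured centre. The lamp is still about 2–3° off vertical; I left that rather than risk another slip.
- **Everything else:** The carton, tape roll, parcel, pen cup, pink rod and small torch look unmoved in the last top view.

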